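# Show the check blade to the photometer

## Robot

A 7-joint arm with a two-finger parallel gripper is mounted at the origin on a cart in front of the work surface, level with it; the furniture and walls round the work are solid. World frame = base frame: x ahead of the robot, y to its left, z up, the work surface at z = 0. Lengths are in mm, angles in rad, forces in N, time in s.
With the tool pointing down it reaches from about 400 to 850 mm from the base axis. Payload 4.5 kg.
Tool frame: the origin (TCP) lies at the very end of the fingers, on their centre line; the grasp point (between the pads) lies behind it (r.hold_point_z is the y of the grasp point in the tool frame, in mm); y points along the fingers, x is the direction in which the jaws open and shut, and the axes are right-handed (so a half turn about y gives the same grasp; the last joint's range is limited). The gripper opens to 88 mm and grips with 3 to 60 N. Pads are 18 mm wide; open, the fingers measure 123 mm over their backs; the gripper's body (75 mm by 187 mm) begins 45 mm behind the grasp point.
Start: joints at [1.146, 0.689, -0.195, 1.565, 0.157, 0.902, -0.215], TCP at [276.826, -560.376, 238.743] pointing down, gripper open.
Joint ranges: [-3.01, 3.01], [-0.46, 2.08], [-1.47, 1.51], [0.13, 2.56], [-1, 4.14], [0.04, 2.09], [-2.66, 2.66]. Speed limits (rad/s): [2.57, 2.57, 3.14, 3.14, 3.14, 3.14, 3.14].

## Interface

Orientations are given as a rotation vector (axis times angle).
In Python, from bench import telemetry, camera, r gives the robot as it stands.
- The arm moves only by the shell command python3 -m creep 'ROWS' [FORCE]. ROWS is JSON, a list of rows, each a list of 7 numbers: the shift along the world's x, y, z in m, then the turn, a rotation vector about the world's x, y, z in rad, then the opening, from 0 (shut) to 1 (fully open). In form: [[tx, ty, tz, wx, wy, wz, grip], ...]. A call has 1 to 10 rows; each row is the pose to reach, as a shift and turn from the pose commanded when the call began; what a row does not reach only later rows make up. A row lasts 1/10 s, in which the tool goes at most 50 mm and 8.59 degrees, less where a joint would pass 70% of its speed; a pose out of reach is approached as far as the arm can. A call with a gripper value outside its range is refused whole. The fingers move at their own pace and stop on an object; FORCE is the grip in N (left out, the last holds). Time passes only in rows, so rows that repeat a pose let the fingers close. It gives the time, the measured TCP pose, the force and the opening at its end, in the units of the state.
- telemetry.get_obs(): the state, without advancing time (a new reading comes with each control period).
- camera(name): name is "scene" or "top" or "wrist"; returns a dict with "pixels" (420x560x3 uint8, blue, green, red), "vfov" (degrees; the focal length in pixels is half the picture's height over the tangent of half this angle, whatever the lens; pixels are square), "cx", "cy" (the principal point, pixels), "position" and "attitude" of the camera in the world. Camera axes: x right, y up, looking along -z (the intrinsics and any distortion apply to the point x, -y, -z); pixel columns grow to the right and rows downward; lengths in mm; the calibration is good to about 2 mm. A picture is of the moment at which its call begins. There is no depth.
- r.job_done(): hands the job in, once; it reports no verdict.
The state is a dict: "time_s": time; "qpos": joint angles; "qd": joint speeds; "joint_efforts": joint torques, N m; "tcp_pos": TCP position; "tcp_rot": TCP orientation; "ft_force": force on the tool from outside, world axes, zero at the start; "torque": the same for the moment, N m; "grip_width": opening from 0.0 (shut) to 1.0 (fully open).
Only numpy, scipy, OpenCV 4.12 (cv2) and the standard library are available. Lean on these libraries where they do the work, as an engineer would, in place of code of your own. Each camera call takes 0.05 s, during which the arm holds its last target.

## Task

Take the blue dust cover off the photometer's slot and park it on the narrow raised green rail, lying flat and left there by itself. Then lift the yellow-headed check blade out of its holder, ease its black blade gently down into the slot (either way round) until the orange line is level with the top of the slot, and keep holding it there, upright and still: finish while holding it, do not let go or let it drop further. Leave the jar, the beaker and the dropper bottle where they stand.

Things in the scene. Friction and masses are not known exactly. Their poses are not given: they have to be found in the camera images.
- slot_mouth (a point): Centre of the slot's mouth in the flat top of the photometer (white box on a grey base, 130 mm along x, 100 along y, 75 high, fixed to the worktop). The slot is 42 mm along this frame's x by 10 mm along its y, with a 2 mm lead-in chamfer, and goes straight down 65 mm (closed floor). z is up. It is hidden by the cover at the start.
- cover_grip (a point): Half-way up the loose blue dust cover: a flat plate 70 (x) x 44 (y) x 6 mm with an upright grip rib 44 (x) x 12 (y) mm on its middle, 36 mm high in all. The point is 18 mm above its underside. Grip the rib across y. It starts lying flat over the slot, along it, on the photometer's top. About 60 g (mass varies).
- cover: The same dust cover; origin at the centre of its underside, z up.
- rail_top (a point): Centre of the top face of the narrow parking rail: a green bar 90 mm along this frame's x, only 22 mm wide along its y, its top 70 mm above the worktop, on two posts and a foot plate 100 x 64 mm; fixed. z is up.
- rail: The same rail; origin on the worktop beneath point rail_top, same axes.
- blade_grip (a point): Centre of the yellow head of the loose check blade. Head: 44 (x) x 20 (y) x 44 mm high; grip it across y. Below it the black blade, 40 (x) x 8 (y) mm, reaches 62 mm below the head (foot 84 mm below this point). z is up along the blade. It starts hanging upright in the holder, the head resting on the holder's top. About 100 g (mass varies). It is the same either way round.
- blade_line (a point): Point on the blade's axis at the height of the orange line (2 mm tall) round the black blade: 35 mm above the blade's foot, 49 mm below blade_grip. Same axes as blade_grip.
- blade: The check blade; origin at the centre of its foot, same axes.
- holder: Aluminium block 76 (x) x 44 (y) mm, its top 76 mm above the worktop, on a foot plate 96 x 64 mm; fixed. A pocket 46 (x) x 12 (y) mm, along x, takes the blade. Origin on the worktop under its centre; z is up.
- photometer: The photometer's body; origin on the worktop beneath point slot_mouth, same axes.
- seal_jar: Bystander: red-lidded jar, 44x44x42 mm; origin at the centre of its underside. Stays where it is.
- beaker: Bystander: small glass beaker, 55x60x71 mm; origin at the centre of its underside. Stays where it is.
- dropper: Bystander: small brown dropper bottle with a black teat, 31x31x105 mm; origin at the centre of its underside. Stays where it is.

How it is judged:
By the outcome, as a careful person would: the job done as asked, in the order asked, and still so for the second after the job is handed in, while the arm keeps its last pose, push and grip.
It also fails if it takes over 72 s, if anything falls off the work surface, if the arm or the gripper's body presses on something with over 40 N, if the wrist force passes 120 N, or if a joint passes its speed limit or range.

## Working session

There is one attempt and no reset: what is moved stays moved. The work goes in short steps, Python scripts to look and compute and a shell command to move; the robot and the scene stay as the last step left them, time stands still between calls to the robot, and variables do not carry over. Pictures are saved under pics/ and viewed, and the job is handed in when it is done.

```bash
ls; mkdir -p pics; python3 - <<'E'
from bench import telemetry, camera, r
import cv2
print(telemetry.get_obs(), r.hold_point_z)
for n in ["scene","top","wrist"]:
    c=camera(n); cv2.imwrite(f"pics/{n}0.png",c["pixels"]); print({k:v for k,v in c.items() if k!="pixels"})
E
```

```text
pics
{'time_s': 0.0, 'qpos': array([ 1.14579632,  0.68995667, -0.19450988,  1.56633597,  0.15729494,
        0.90248398, -0.21511635]), 'qd': array([-0.00097036,  0.00059235,  0.00033161,  0.00157038, -0.00013791,
        0.00076096,  0.00052845]), 'joint_efforts': array([ 2.57982374e-04, -5.27564049e+01, -1.26693718e+00, -1.53427863e+01,
       -5.26939903e-02,  6.75349540e-03,  2.11426045e-04]), 'tcp_pos': array([ 276.47478921, -559.82898281,  237.92911401]), 'tcp_rot': array([-1.39115531,  0.86611492, -0.8635133 ]), 'ft_force': array([-0.59804351,  0.08150764, -0.19846954]), 'torque': array([ 0.02895882,  0.01960338, -0.00341682]), 'grip_width': 0.9982316851106009} -18.700000000000003
{'vfov': 54.02631618162259, 'cx': 274.9955189645752, 'cy': 207.6282741705275, 'position': array([ 36.08592419, 489.38216293, 718.30643746]), 'attitude': array([ 0.40164474, -0.95154001, -2.22463496])}
{'vfov': 56.90597804979615, 'cx': 274.39771543151613, 'cy': 211.50218483572522, 'position': array([ 391.31440637,   -8.68710009, 1016.15276603]), 'attitude': array([ 0.10759815, -0.07705126, -1.54589201])}
{'vfov': 68.66604618236912, 'cx': 285.34466877221973, 'cy': 207.40383488858726, 'position': array([ 353.87922774, -522.41405173,  384.66147956]), 'attitude': array([-0.29455327,  0.1851004 , -1.10108302])}
```

View pics/scene0.png

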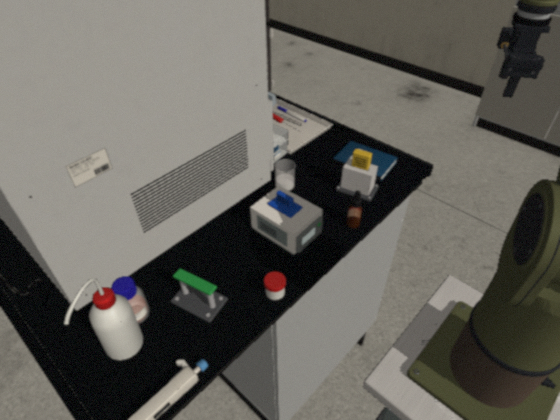

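View pics/top0.png

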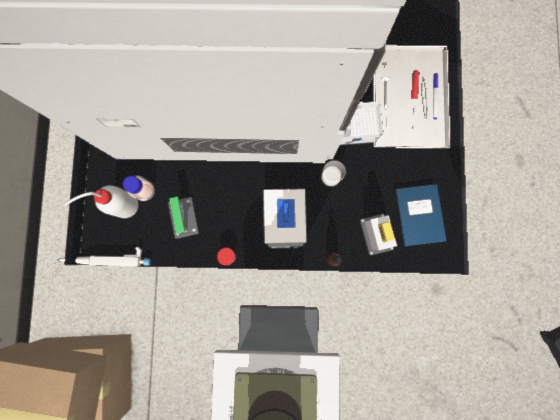

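View pics/wrist0.png

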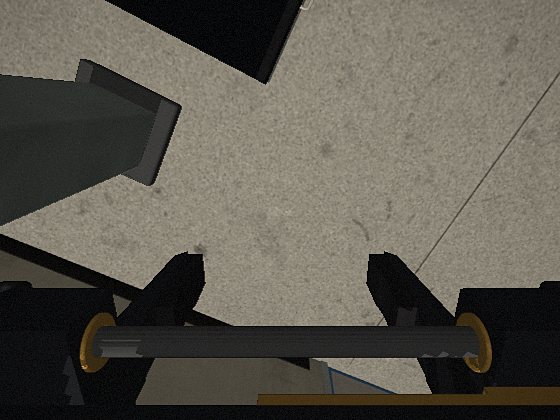

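```bash
cat > h.py <<'E'
import numpy as np, cv2
from scipy.spatial.transform import Rotation as R
def K(c):
    f=c["pixels"].shape[0]/2/np.tan(np.radians(c["vfov"])/2); return f
def ray(c,uv):
    f=K(c); uv=np.atleast_2d(uv).astype(float)
    d=np.c_[(uv[:,0]-c["cx"])/f,-(uv[:,1]-c["cy"])/f,-np.ones(len(uv))]
    return R.from_rotvec(c["attitude"]).apply(d)
def onz(c,uv,z):
    d=ray(c,uv); p=np.array(c["position"]); return p+d*((z-p[2])/d[:,2])[:,None]
def proj(c,P):
    q=R.from_rotvec(c["attitude"]).inv().apply(np.atleast_2d(P)-c["position"]); f=K(c)
    return np.c_[c["cx"]+f*q[:,0]/-q[:,2], c["cy"]-f*q[:,1]/-q[:,2]]
def mask(im,h0,h1,s=100,v=40):
    hsv=cv2.cvtColor(im,cv2.COLOR_BGR2HSV); return cv2.inRange(hsv,(h0,s,v),(h1,255,255))
def blobs(m,amin=30):
    cs,_=cv2.findContours(m,cv2.RETR_EXTERNAL,cv2.CHAIN_APPROX_NONE)
    return sorted([c for c in cs if cv2.contourArea(c)>amin],key=cv2.contourArea,reverse=True)
E
python3 - <<'E'
from h import *
from bench import camera
c=camera("top"); im=c["pixels"]; print([k for k in c])
s=camera("scene")
for n,a in dict(blue=(105,128),green=(45,80),yel=(20,34),red=(0,8),).items():
    for b in blobs(mask(im,*a))[:4]:
        print("top",n,cv2.contourArea(b),cv2.minAreaRect(b))
    for b in blobs(mask(s["pixels"],*a))[:4]:
        print("scene",n,cv2.contourArea(b),cv2.minAreaRect(b))
print(onz(c,[[270,270],[90,160],[465,270],[170,155],[330,160],[270,160]],0))
def crop(i,x,y,w,h,k,n): cv2.imwrite(n,cv2.resize(i[y:y+h,x:x+w],None,fx=k,fy=k,interpolation=cv2.INTER_CUBIC))
crop(im,255,180,60,75,8,"pics/a.png");crop(im,350,190,60,75,8,"pics/b.png");crop(im,155,185,60,60,8,"pics/c.png")
A=[cv2.imread(f"pics/{k}.png") for k in "abc"]
A=[cv2.copyMakeBorder(a,0,600-a.shape[0],0,0,cv2.BORDER_CONSTANT) for a in A]
o=np.hstack(A);cv2.imwrite("pics/crop1.png",cv2.resize(o,(800,333)))
crop(s["pixels"],160,140,240,190,3,"pics/crop2.png")
E
```

```text
['pixels', 'vfov', 'cx', 'cy', 'position', 'attitude']
top blue 430.0 ((285.5, 213.0), (28.0, 17.0), 90.0)
top blue 253.0 ((131.79998779296875, 183.90000915527344), (20.124608993530273, 16.099689483642578), 26.56505012512207)
top blue 37.0 ((435.5, 80.0), (3.0, 14.0), 0.0)
scene blue 411.5 ((285.11798095703125, 204.01126098632812), (30.103939056396484, 17.70196533203125), 32.0053825378418)
scene blue 372.5 ((125.25001525878906, 286.7500305175781), (22.62741470336914, 21.92030906677246), 45.0)
top green 275.0 ((176.32139587402344, 214.29978942871094), (36.494136810302734, 9.38722038269043), 79.87532806396484)
scene green 489.5 ((194.6000213623047, 281.3000183105469), (45.16857147216797, 12.521980285644531), 26.56505012512207)
top yel 202.5 ((386.7059326171875, 231.32357788085938), (18.432706832885742, 12.854387283325195), 75.96376037597656)
scene yel 296.5 ((361.176513671875, 158.79412841796875), (19.160314559936523, 17.947635650634766), 14.03624439239502)
top red 252.0 ((225.0, 256.0), (18.0, 18.0), 90.0)
top red 161.0 ((102.0, 196.50001525878906), (16.54690170288086, 14.310833930969238), 26.56505012512207)
top red 140.0 ((414.8827209472656, 84.49310302734375), (6.283256530761719, 27.305742263793945), 3.3664605617523193)
scene red 347.0 ((274.5, 281.0), (20.0, 23.0), 90.0)
scene red 323.5 ((103.0384750366211, 298.80767822265625), (20.80125617980957, 21.910654067993164), 56.30992889404297)
scene red 42.5 ((277.1538391113281, 117.76921081542969), (11.094003677368164, 4.992301940917969), 33.6900634765625)
[[ 3.58413140e+02  2.03567066e+01  0.00000000e+00]
 [ 6.40956938e+02  5.15137794e+02  0.00000000e+00]
 [ 3.70725995e+02 -4.81179383e+02  0.00000000e+00]
 [ 6.58972476e+02  2.98250967e+02  1.13686838e-13]
 [ 6.53491222e+02 -1.32855047e+02  1.13686838e-13]
 [ 6.50384637e+02  2.77480447e+01 -1.13686838e-13]]
```

View pics/crop1.png

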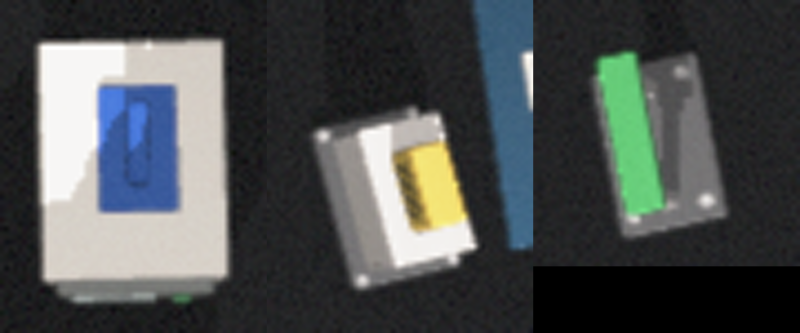

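View pics/crop2.png

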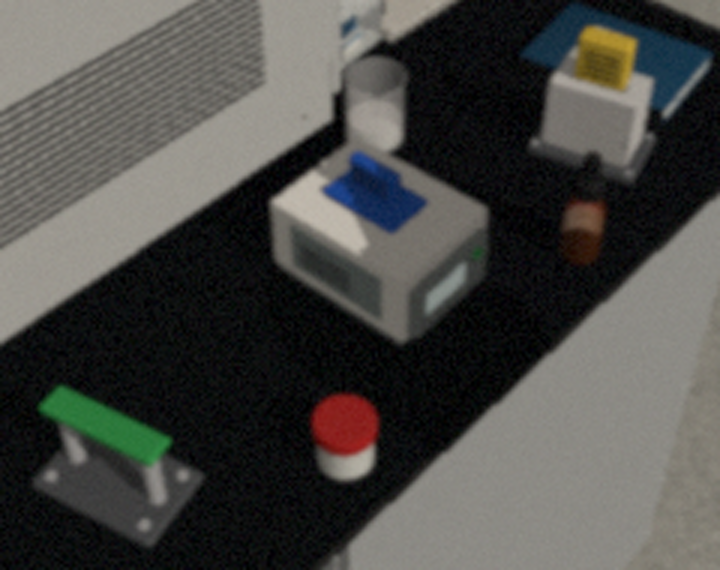

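```bash
cat > m1.py <<'E'
from h import *
from bench import camera
c=camera("top"); s=camera("scene")
def rect(c,m,z,name,k=0,up=4):
    b=blobs(m)[k]
    box=cv2.boxPoints(cv2.minAreaRect(b))
    P=onz(c,b[:,0,:],z)[:,:2].astype(np.float32)
    (cx,cy),(w,h),a=cv2.minAreaRect(P)
    print(name,"c=%.1f %.1f size %.1f %.1f ang %.1f"%(cx,cy,w,h,a))
rect(c,mask(c["pixels"],105,128),81,"cover top")
rect(s,mask(s["pixels"],105,128),81,"cover scene(+rib)")
rect(c,mask(c["pixels"],45,80),70,"rail top")
rect(s,mask(s["pixels"],45,80),70,"rail scene")
m=mask(c["pixels"],20,34,80,150);rect(c,m,120,"head top")
# grey bright photometer top
hsv=cv2.cvtColor(c["pixels"],cv2.COLOR_BGR2HSV)
m=cv2.inRange(hsv,(0,0,150),(180,70,255)); w=np.zeros_like(m); w[185:252,258:312]=255
m2=cv2.bitwise_and(m,w); cv2.imwrite("pics/m2.png",cv2.resize(m2[180:260,250:320],None,fx=6,fy=6))
rect(c,m2,75,"photometer top")
w[:]=0; w[205:260,355:402]=255
m3=cv2.bitwise_and(cv2.bitwise_or(cv2.inRange(hsv,(0,0,180),(180,70,255)),mask(c["pixels"],20,34,80,60)),w)
rect(c,m3,76,"holder+head(76)")
for n,z,a in (("jar",42,(0,8)),):
  rect(c,mask(c["pixels"],*a),z,n)
print("beaker",onz(c,[[333,174]],71),"dropper",onz(c,[[334,260]],100))
for P in ([[0,0,0]]):pass
E
python3 m1.py
```

```text
cover top c=499.0 -16.1 size 68.4 41.3 ang 1.3
cover scene(+rib) c=504.6 -18.5 size 78.2 52.5 ang 0.7
rail top c=490.8 253.3 size 90.7 23.7 ang 13.1
rail scene c=490.1 254.3 size 95.2 26.8 ang 14.1
head top c=35.8 534.8 size 25.3 149.7 ang 1.8
photometer top c=493.7 -13.8 size 130.3 100.1 ang 1.6
holder+head(76) c=456.3 -254.1 size 79.5 47.4 ang 14.9
jar c=391.7 132.6 size 44.8 45.2 ang 1.4
beaker [[ 599.81793955 -131.84572625   71.        ]] dropper [[ 388.46704175 -131.66955152  100.        ]]
```

```bash
cat >> h.py <<'E'
def state():
    from bench import telemetry
    return telemetry.get_obs()
def turn(yaw):
    """rotvec to make tool y=-z, tool x at +-(yaw+90deg): jaws across an object whose x axis has yaw (deg); prints both options"""
    o=state(); Rc=R.from_rotvec(o["tcp_rot"]); out=[]
    for k in (90,-90):
        a=np.radians(yaw+k); x=np.array([np.cos(a),np.sin(a),0]); y=np.array([0,0,-1.]); z=np.cross(x,y)
        Rt=R.from_matrix(np.c_[x,y,z]); rv=(Rt*Rc.inv()).as_rotvec(); out.append(rv); 
    return out
def go(xyz,yaw):
    o=state(); print("t %.1f shift m"%o["time_s"],np.round((np.array(xyz)-o["tcp_pos"])/1000,4),"turn",[np.round(v,4).tolist() for v in turn(yaw)],"F",np.round(o["ft_force"],1),"q7",np.round(o["qpos"][-1],2),"grip",round(o["grip_width"],3))
E
python3 -c "
from h import *
go([497,-15.5,230],1.4)"
```

```text
t 0.3 shift m [ 0.2203  0.5448 -0.0086] turn [[0.0002, -0.0005, 2.7072], [-0.0003, -0.0001, -0.4344]] F [ 0.2  0.  -0. ] q7 -0.22 grip 0.999
```

```bash
python3 -m creep '[[0.01,0.025,0,0,0,-0.02,1],[0.035,0.085,0,0,0,-0.07,1],[0.055,0.13,0,0,0,-0.12,1],[0.07,0.175,0,0,0,-0.17,1],[0.088,0.22,0,0,0,-0.2,1],[0.106,0.265,0,0,0,-0.24,1],[0.124,0.31,0,0,0,-0.28,1],[0.142,0.355,0,0,0,-0.32,1],[0.16,0.4,0,0,0,-0.36,1],[0.176,0.436,0,0,0,-0.4,1]]' 20; python3 -m creep '[[0.018,0.045,0,0,0,-0.02,1],[0.032,0.08,0,0,0,-0.034,1],[0.04,0.1,0,0,0,-0.034,1],[0.044,0.109,0,0,0,-0.034,1],[0.044,0.109,0,0,0,-0.034,1],[0.044,0.109,0,0,0,-0.034,1]]'
python3 -c "
from h import *
from bench import camera
go([497,-15.5,230],1.4)
c=camera('wrist');cv2.imwrite('pics/w1.png',c['pixels']);print(c['position'],c['attitude'])"
```

```text
time_s: 1.35
tcp_pos: [453.6, -121.6, 239.0]
tcp_rot: [-1.236, 1.165, -1.166]
ft_force: [0.8, -0.6, 0.3]
grip_width: 1.0
time_s: 1.95
tcp_pos: [496.3, -17.0, 238.7]
tcp_rot: [-1.221, 1.192, -1.193]
ft_force: [-0.4, -0.1, -0.2]
grip_width: 1.0
t 1.9 shift m [ 0.0007  0.0015 -0.0087] turn [[-0.001, -0.0017, -3.14], [0.0011, -0.0007, 0.0016]] F [-0.4 -0.1 -0.2] q7 -1.61 grip 1.0
[582.38929856 -14.84494432 385.32042358] [-0.26253226  0.25537265 -1.5326547 ]
```

View pics/w1.png

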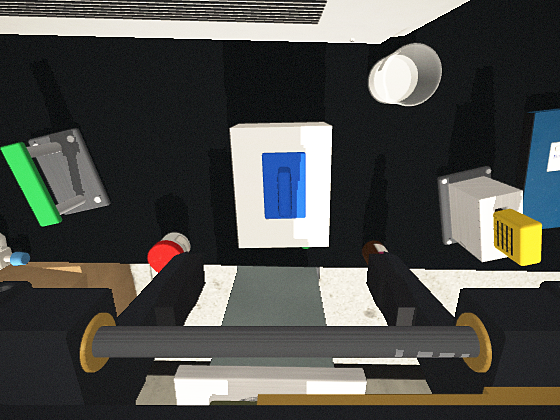

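```bash
cat > m2.py <<'E'
from h import *
from bench import camera
c=camera("wrist"); im=c["pixels"]; hsv=cv2.cvtColor(im,cv2.COLOR_BGR2HSV)
def rect(m,z,name,roi=None):
    if roi: w=np.zeros_like(m); x0,x1,y0,y1=roi; w[y0:y1,x0:x1]=255; m=cv2.bitwise_and(m,w)
    b=blobs(m)[0]
    P=onz(c,b[:,0,:],z)[:,:2].astype(np.float32)
    (cx,cy),(w,h),a=cv2.minAreaRect(P)
    print(name,"c=%.1f %.1f size %.1f %.1f ang %.1f"%(cx,cy,w,h,a), "area-centroid",onz(c,[[cv2.moments(b)['m10']/cv2.moments(b)['m00'],cv2.moments(b)['m01']/cv2.moments(b)['m00']]],z)[0,:2].round(1))
rect(mask(im,105,128),81,"cover",(235,330,120,245))
rect(cv2.inRange(hsv,(0,0,110),(180,70,255)),75,"photo",(215,340,110,250))
g=mask(im,45,80); 
rect(cv2.inRange(hsv,(45,100,150),(80,255,255)),70,"rail",(0,120,100,240))
y=mask(im,20,34,100,200); rect(y,120,"head",(480,560,190,280))
print("proj TCP",proj(c,state()["tcp_pos"]))
cv2.imwrite("pics/w1c.png",cv2.resize(im[110:250,220:345],None,fx=4,fy=4,interpolation=cv2.INTER_CUBIC))
cv2.imwrite("pics/w1d.png",cv2.resize(im[150:280,430:560],None,fx=4,fy=4,interpolation=cv2.INTER_CUBIC))
E
python3 m2.py
```

```text
cover c=500.6 -15.2 size 69.7 42.3 ang 2.4 area-centroid [502.3 -15.5]
photo c=496.1 -13.4 size 134.5 100.7 ang 2.4 area-centroid [502.  -13.3]
rail c=491.6 253.1 size 89.0 22.0 ang 14.3 area-centroid [494.3 253.4]
head c=458.9 -250.3 size 43.5 21.7 ang 14.6 area-centroid [ 459.6 -250.8]
proj TCP [[285.47136051 269.75976608]]
```

View pics/w1c.png

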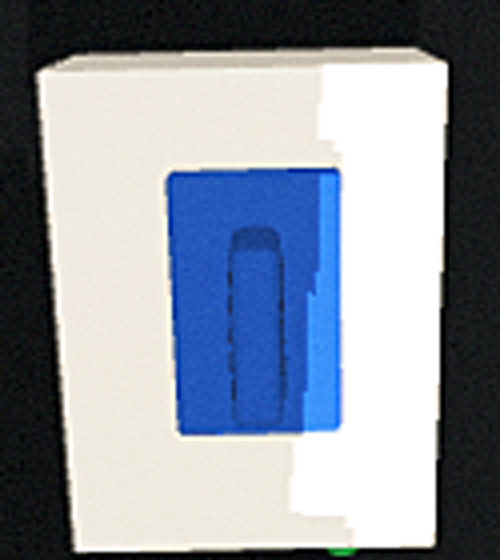

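View pics/w1d.png

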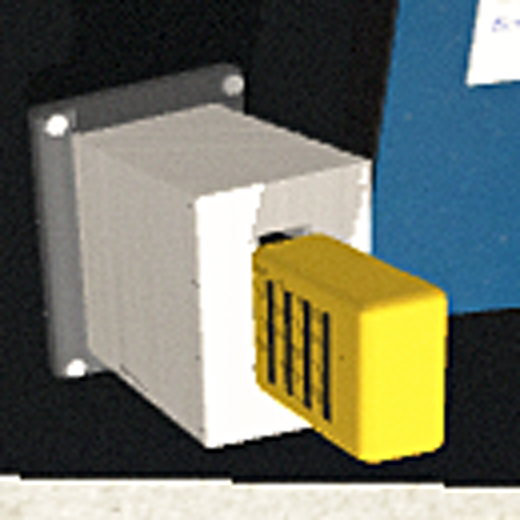

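```bash
python3 -m creep '[[0.001,0,-0.02,0,0,0.01,1],[0.002,0.001,-0.06,0,0,0.01,1],[0.004,0.0015,-0.1,0,0,0.01,1],[0.004,0.0015,-0.13,0,0,0.01,1],[0.004,0.0015,-0.145,0,0,0.01,1],[0.004,0.0015,-0.152,0,0,0.01,1],[0.004,0.0015,-0.154,0,0,0.01,1],[0.004,0.0015,-0.154,0,0,0.01,1]]'; python3 -c "
from h import *
from bench import camera
go([500.5,-15.4,84.5],2)
for n in ('wrist','scene'):
  c=camera(n);cv2.imwrite('pics/x_%s.png'%n,c['pixels'])"
```

```text
time_s: 2.85
tcp_pos: [501.2, -14.5, 85.3]
tcp_rot: [-1.225, 1.183, -1.185]
ft_force: [-0.5, -0.1, -0.8]
grip_width: 0.996
t 2.9 shift m [-0.0007 -0.0009 -0.0008] turn [[0.0014, -0.0004, -3.1405], [0.0003, 0.0009, 0.0011]] F [-0.5 -0.1 -0.8] q7 -1.61 grip 0.996
```

View pics/x_wrist.png

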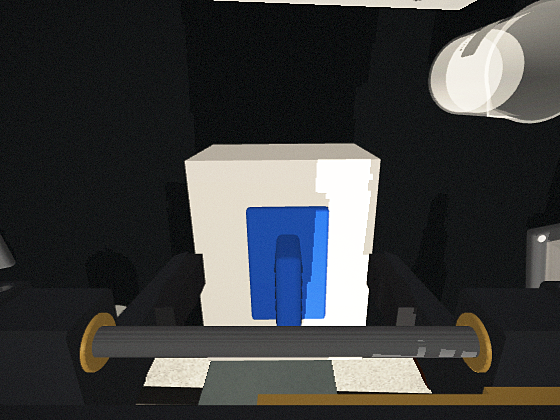

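```bash
python3 -m creep '[[0,-0.0005,0,0,0,0,0],[0,-0.0005,0,0,0,0,0],[0,-0.0005,0,0,0,0,0],[0,-0.0005,0,0,0,0,0],[0,-0.0005,0,0,0,0,0],[0,-0.0005,0,0,0,0,0],[0,-0.0005,0,0,0,0,0],[0,-0.0005,0,0,0,0,0]]' 25; python3 -c "
from h import *
from bench import camera
go([500.5,-15.4,84.5],2)"
```

```text
time_s: 3.75
tcp_pos: [500.8, -14.4, 84.7]
tcp_rot: [-1.226, 1.184, -1.184]
ft_force: [0.1, -0.5, 0.7]
grip_width: 0.295
t 3.8 shift m [-0.0003 -0.001  -0.0002] turn [[-0.0, -0.0001, -3.1415], [0.0001, -0.0, 0.0001]] F [ 0.1 -0.5  0.7] q7 -1.61 grip 0.295
```

```bash
python3 -m creep '[[0,0,0,0,0,0,0],[0,0,0,0,0,0,0],[0,0,0,0,0,0,0],[0,0,0,0,0,0,0],[0,0,0,0,0,0,0]]' 25; python3 -c "
from h import *
from bench import camera
go([500.5,-15.4,84.5],2)"
```

```text
time_s: 4.25
tcp_pos: [500.8, -14.5, 84.7]
tcp_rot: [-1.225, 1.184, -1.184]
ft_force: [0.3, -0.1, -0.1]
grip_width: 0.132
t 4.2 shift m [-0.0003 -0.0009 -0.0002] turn [[0.0, -0.0002, -3.1414], [0.0001, 0.0, 0.0002]] F [ 0.3 -0.1 -0.1] q7 -1.61 grip 0.132
```

Gripped (11.6 mm). Lift straight up and look at the slot.

```bash
python3 -m creep '[[0,0,0.003,0,0,0,0],[0,0,0.012,0,0,0,0],[0,0,0.03,0,0,0,0],[0,0,0.06,0,0,0,0],[0,0,0.095,0,0,0,0],[0,0,0.125,0,0,0,0],[0,0,0.145,0,0,0,0],[0,0,0.15,0,0,0,0],[0,0,0.15,0,0,0,0]]'; python3 -c "
from h import *
from bench import camera
go([491.2,253.5,230],13.8)
for n in ('wrist','top','scene'):
  c=camera(n);cv2.imwrite('pics/y_%s.png'%n,c['pixels'])
  if n=='top':cv2.imwrite('pics/y_tc.png',cv2.resize(c['pixels'][170:260,240:330],None,fx=6,fy=6,interpolation=cv2.INTER_CUBIC))"
```

```text
time_s: 5.15
tcp_pos: [501.0, -14.3, 235.5]
tcp_rot: [-1.224, 1.182, -1.184]
ft_force: [0.4, -0.1, -0.4]
grip_width: 0.13
t 5.2 shift m [-0.0098  0.2678 -0.0055] turn [[0.0024, 0.0003, -2.9356], [-0.0002, 0.0016, 0.206]] F [ 0.4 -0.1 -0.4] q7 -1.6 grip 0.13
```

View pics/y_wrist.png

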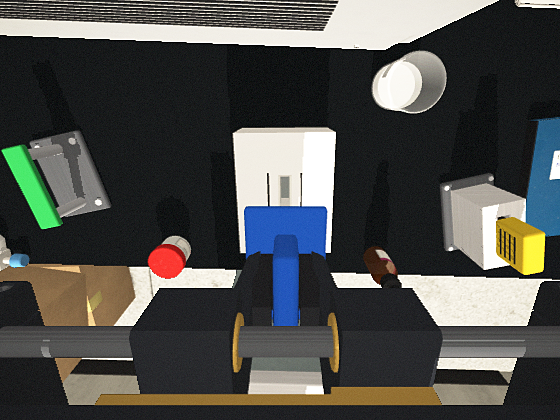

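View pics/y_scene.png

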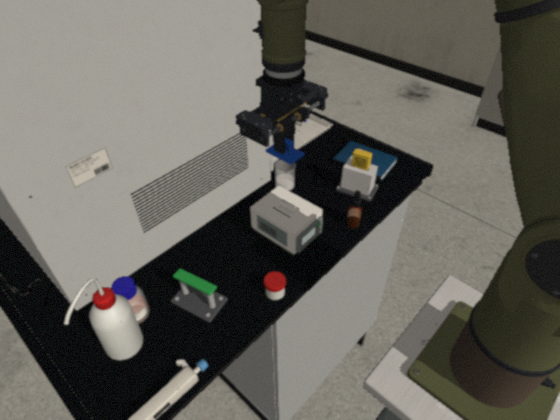

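```bash
python3 -m creep '[[0,0.015,0,0,0,0.01,0],[-0.001,0.04,0,0,0,0.04,0],[-0.003,0.08,0,0,0,0.07,0],[-0.005,0.12,0,0,0,0.1,0],[-0.007,0.16,0,0,0,0.13,0],[-0.008,0.2,0,0,0,0.16,0],[-0.009,0.23,0,0,0,0.19,0],[-0.0095,0.252,0,0,0,0.206,0],[-0.0095,0.264,0,0,0,0.206,0],[-0.0095,0.2675,0,0,0,0.206,0]]'; python3 -m creep '[[0,0,0,0,0,0,0],[0,0,0,0,0,0,0]]'; python3 - <<'E'
from h import *
from bench import camera
for n in ('wrist','top','scene'):
  c=camera(n);cv2.imwrite('pics/z_%s.png'%n,c['pixels'])
  if n!='wrist':
    g=mask(c['pixels'],45,80); b=blobs(g)[0]; print(n,cv2.minAreaRect(onz(c,b[:,0,:],70)[:,:2].astype(np.float32)))
  if n=='top':cv2.imwrite('pics/z_tc.png',cv2.resize(c['pixels'][170:260,240:330],None,fx=6,fy=6,interpolation=cv2.INTER_CUBIC)); import pickle; pickle.dump(c,open('slot_top.pkl','wb'))
  if n=='scene': pickle.dump(c,open('slot_scene.pkl','wb'))
go([491.2,253.5,230],13.8)
E
```

```text
time_s: 6.3
tcp_pos: [490.4, 255.1, 234.0]
tcp_rot: [-1.315, 1.029, -1.027]
ft_force: [0.9, -0.5, -0.1]
grip_width: 0.132
time_s: 6.5
tcp_pos: [491.5, 251.5, 234.5]
tcp_rot: [-1.314, 1.031, -1.032]
ft_force: [-0.0, -0.1, -0.8]
grip_width: 0.131
top ((478.05419921875, 249.24790954589844), (64.05760192871094, 21.135696411132812), 13.857358932495117)
scene ((489.9527893066406, 254.55413818359375), (95.75698852539062, 27.999643325805664), 14.198408126831055)
t 6.7 shift m [-0.0004  0.0017 -0.0048] turn [[0.0, -0.0011, -3.1395], [0.0007, 0.0, 0.0021]] F [ 0.4 -0.3 -0.4] q7 -1.91 grip 0.134
```

View pics/z_wrist.png

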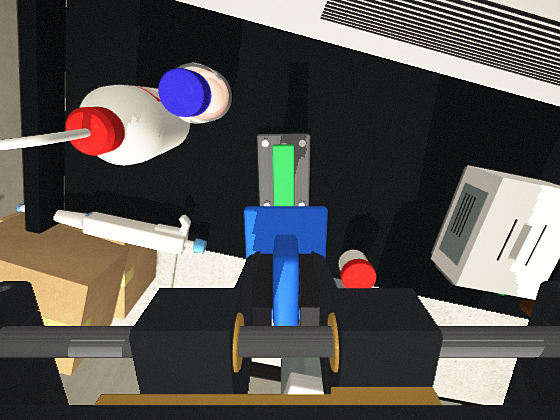

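View pics/z_tc.png

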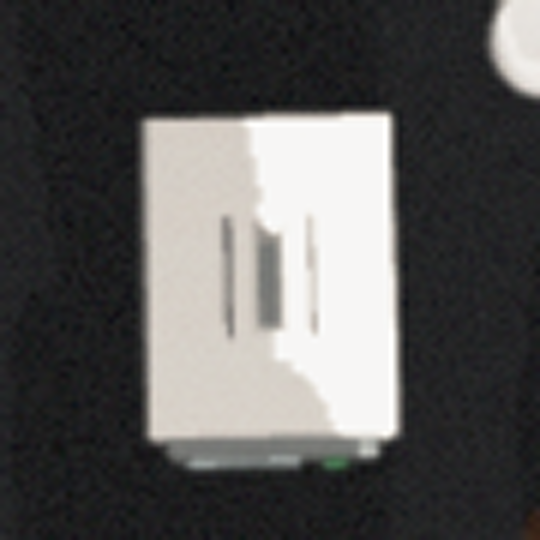

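```bash
python3 - <<'E'
from h import *
from bench import camera
c=camera('wrist'); o=state()
def edges(m,z,r0,r1):
    L=[];Rr=[]
    for r in range(r0,r1):
        x=np.where(m[r])[0]
        if len(x)>3: L.append([x[0]-.5,r]);Rr.append([x[-1]+.5,r])
    mid=(onz(c,L,z)+onz(c,Rr,z))/2; w=np.linalg.norm((onz(c,L,z)-onz(c,Rr,z))[:,:2],axis=1).mean()
    p=np.polyfit(mid[:,0],mid[:,1],1); print("yaw %.2f w %.1f y at tcp x %.1f"%(np.degrees(np.arctan(p[0])),w,np.polyval(p,o['tcp_pos'][0])), mid[:,0].min(),mid[:,0].max()); return p
edges(mask(c['pixels'],45,80),70,150,200)
m=mask(c['pixels'],105,128); m[:,:240]=0
edges(m,o['tcp_pos'][2]-9.7+6,212,245)
print(o['tcp_pos'])
ys=np.where(mask(c['pixels'],45,80)[:,283])[0]; print("far end",onz(c,[[283.5,ys[0]-.5]],70))
ys=np.where(m[:,260])[0]; print("cover far edge",onz(c,[[283.5,ys[0]-.5]],o['tcp_pos'][2]-3.7))
E
```

```text
yaw 14.42 w 22.2 y at tcp x 253.0 480.28556232200754 530.3708293064574
yaw 13.98 w 44.1 y at tcp x 251.6 504.9041433412079 522.6469170282163
[491.5784979  252.04233487 234.82473285]
far end [[535.68648906 264.13888341  70.        ]]
cover far edge [[525.92562007 260.92936012 231.12473285]]
```

```bash
python3 -m creep '[[0,0.001,-0.015,0,0,0.005,0],[0,0.001,-0.045,0,0,0.005,0],[0,0.001,-0.08,0,0,0.005,0],[0,0.001,-0.11,0,0,0.005,0],[0,0.001,-0.135,0,0,0.005,0],[0,0.001,-0.147,0,0,0.005,0],[0,0.001,-0.152,0,0,0.005,0],[0,0.001,-0.152,0,0,0.005,0],[0,0.001,-0.152,0,0,0.005,0]]'; python3 -m creep '[[0,0,-0.001,0,0,0,0],[0,0,-0.002,0,0,0,0],[0,0,-0.002,0,0,0,0]]'
```

```text
time_s: 7.6
tcp_pos: [492.1, 254.5, 83.8]
tcp_rot: [-1.313, 1.025, -1.027]
ft_force: [1.2, -0.4, 0.1]
grip_width: 0.131
time_s: 7.9
tcp_pos: [491.5, 254.2, 81.1]
tcp_rot: [-1.315, 1.026, -1.026]
ft_force: [-0.5, 0.8, -0.7]
grip_width: 0.132
```

```bash
python3 -m creep '[[0,-0.001,-0.0005,0,0,0,0],[0,-0.001,-0.001,0,0,0,0],[0,-0.001,-0.001,0,0,0,0]]'; python3 -m creep '[[0,0,-0.0005,0,0,0,0],[0,0,-0.0005,0,0,0,0]]';python3 -m creep '[[0,0,-0.0005,0,0,0,0],[0,0,-0.0005,0,0,0,0]]'; python3 - <<'E'
from h import *
from bench import camera
c=camera('scene');cv2.imwrite('pics/p_s.png',cv2.resize(c['pixels'][190:330,120:280],None,fx=4,fy=4,interpolation=cv2.INTER_CUBIC))
E
```

```text
time_s: 8.2
tcp_pos: [491.4, 253.0, 79.8]
tcp_rot: [-1.316, 1.026, -1.026]
ft_force: [0.5, -0.6, -0.1]
grip_width: 0.136
time_s: 8.4
tcp_pos: [491.4, 253.0, 79.7]
tcp_rot: [-1.315, 1.026, -1.027]
ft_force: [-1.7, -1.0, 4.6]
grip_width: 0.129
time_s: 8.6
tcp_pos: [491.4, 253.0, 79.7]
tcp_rot: [-1.315, 1.026, -1.027]
ft_force: [-2.0, -1.9, 9.4]
grip_width: 0.133
```

View pics/p_s.png

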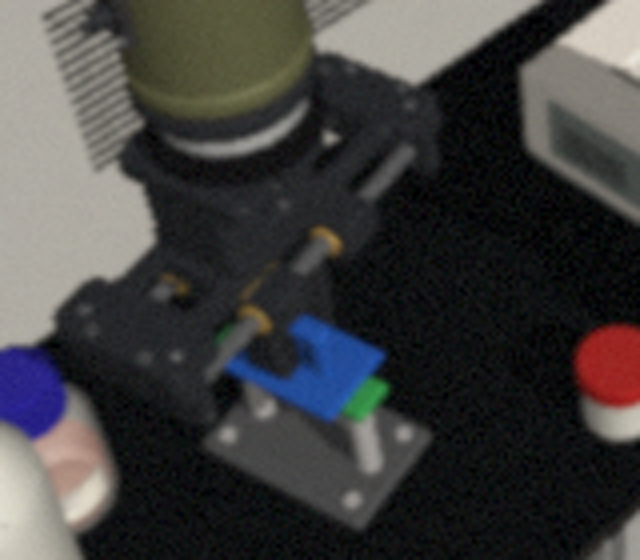

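Contact at about the expected height, and the cover sits across the rail in the picture. Unload slightly, then open.

```bash
python3 -m creep '[[0,0,0.0008,0,0,0,0],[0,0,0.0008,0,0,0,0],[0,0,0.0008,0,0,0,0.2],[0,0,0.0008,0,0,0,0.4],[0,0,0.0008,0,0,0,0.6],[0,0,0.0008,0,0,0,0.6],[0,0,0.0008,0,0,0,0.6],[0,0,0.0008,0,0,0,0.6],[0,0,0.0008,0,0,0,0.6],[0,0,0.0008,0,0,0,0.6]]'; python3 -m creep '[[0,0,0.003,0,0,0,0.6],[0,0,0.01,0,0,0,0.7],[0,0,0.03,0,0,0,0.8],[0,0,0.06,0,0,0,1],[0,0,0.1,0,0,0,1],[0,0,0.135,0,0,0,1],[0,0,0.155,0,0,0,1],[0,0,0.16,0,0,0,1],[0,0,0.16,0,0,0,1]]';python3 - <<'E'
from h import *
from bench import camera
c=camera('scene');cv2.imwrite('pics/q_s.png',cv2.resize(c['pixels'][190:330,120:280],None,fx=3,fy=3,interpolation=cv2.INTER_CUBIC))
c=camera('wrist');cv2.imwrite('pics/q_w.png',c['pixels'])
c=camera('top');cv2.imwrite('pics/q_t.png',c['pixels'])
go([459,-250.5,240],14.4)
E
```

```text
time_s: 9.65
tcp_pos: [491.3, 253.1, 79.5]
tcp_rot: [-1.316, 1.026, -1.026]
ft_force: [-0.1, -0.6, 0.5]
grip_width: 0.599
time_s: 10.55
tcp_pos: [491.4, 253.2, 240.1]
tcp_rot: [-1.314, 1.026, -1.027]
ft_force: [-0.5, -0.2, -0.5]
grip_width: 0.998
t 10.7 shift m [-0.0314 -0.5032  0.0018] turn [[-0.0038, -0.0024, -3.1363], [0.0016, -0.0024, 0.0053]] F [-0.9  0.2 -1.1] q7 -1.91 grip 1.0
```

View pics/q_s.png

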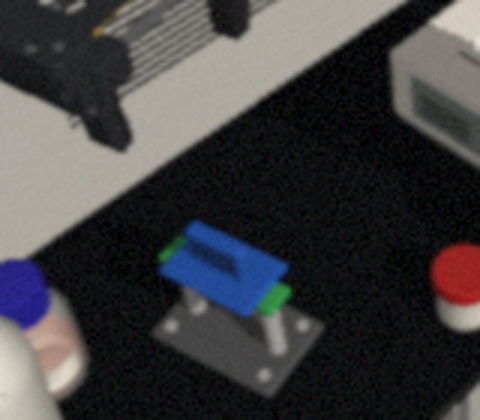

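View pics/q_w.png

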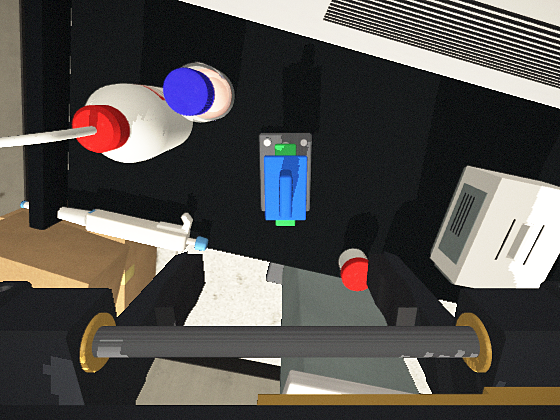

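```bash
python3 -m creep '[[-0.004,-0.015,0,0,0,-0.01,1],[-0.01,-0.045,0,0,0,-0.04,1],[-0.02,-0.085,0,0,0,-0.07,1],[-0.03,-0.125,0,0,0,-0.1,1],[-0.04,-0.165,0,0,0,-0.13,1],[-0.05,-0.205,0,0,0,-0.16,1],[-0.056,-0.24,0,0,0,-0.19,1],[-0.061,-0.26,0,0,0,-0.21,1],[-0.061,-0.266,0,0,0,-0.21,1],[-0.061,-0.266,0,0,0,-0.21,1]]'; python3 -m creep '[[0,0,0,0,0,0,1],[0,0,0,0,0,0,1]]'; python3 - <<'E'
from h import *
from bench import camera
import pickle
c=camera('wrist');cv2.imwrite('pics/r_w.png',c['pixels']);pickle.dump((c,state()),open('slotw.pkl','wb'))
print(c['position'],proj(c,[[497,-14,75]]))
u,v=proj(c,[[497,-14,75]])[0].astype(int)
cv2.imwrite('pics/r_c.png',cv2.resize(c['pixels'][v-60:v+60,u-60:u+60],None,fx=5,fy=5,interpolation=cv2.INTER_CUBIC)); print(u-60,v-60)
go([459,-250.5,240],14.4)
E
```

```text
time_s: 11.7
tcp_pos: [429.8, -13.8, 239.2]
tcp_rot: [-1.226, 1.185, -1.184]
ft_force: [0.7, 0.4, -0.3]
grip_width: 1.001
time_s: 11.9
tcp_pos: [430.6, -11.5, 239.4]
tcp_rot: [-1.227, 1.181, -1.18]
ft_force: [0.0, 0.1, -0.3]
grip_width: 0.996
[516.58149923  -8.23058529 386.07618339] [[290.75260256 123.39242895]]
230 63
t 11.9 shift m [ 0.0284 -0.239   0.0006] turn [[-0.0001, 0.0007, -2.9287], [-0.0005, -0.0, 0.2129]] F [-0.1  0.  -0.6] q7 -1.62 grip 1.001
```

View pics/r_w.png

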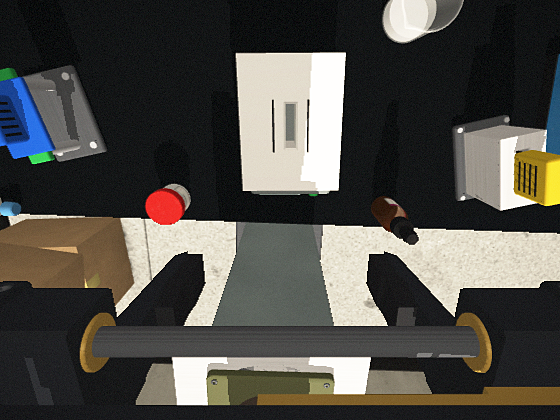

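View pics/r_c.png

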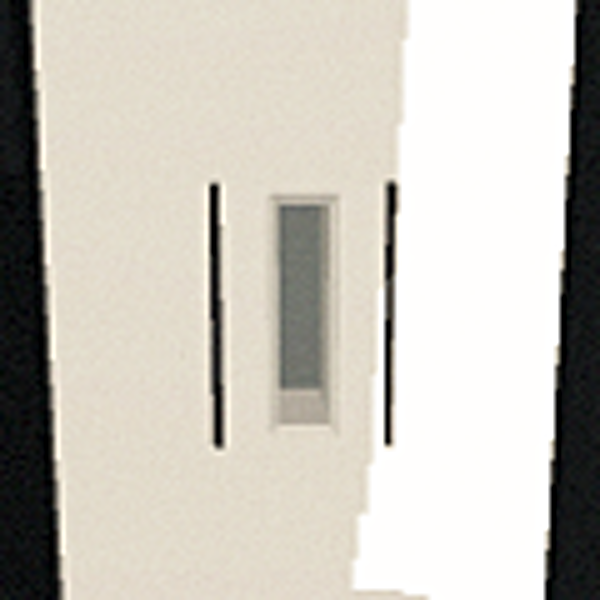

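```bash
python3 - <<'E'
from h import *
import pickle
c,o=pickle.load(open('slotw.pkl','rb'))
f=lambda p:(np.array(p,float)+.5)/5-.5+[230,63]
print("slot centre",onz(c,f([[304.5,194],[304.5,431]]),75).mean(0), onz(c,f([[271,312],[338,312]]),75).mean(0))
L=onz(c,f([[213.5,183],[219,446]]),75);Rr=onz(c,f([[391,183],[388,446]]),75)
for A in (L,Rr): d=A[0]-A[1];print(A.mean(0),np.linalg.norm(d),np.degrees(np.arctan2(d[1],d[0])))
print((L+Rr).mean(0)/2,o['tcp_pos'])
# body edges
im=c['pixels'];hsv=cv2.cvtColor(im,cv2.COLOR_BGR2HSV)
m=cv2.inRange(hsv,(0,0,110),(180,70,255))
for s in (-1,1):
    P=[]
    for r in range(60,185):
        x=np.where(m[r,230:355])[0]+230
        P.append([x[0]-.5 if s<0 else x[-1]+.5,r])
    Q=onz(c,P,75);p=np.polyfit(Q[:,0],Q[:,1],1);print("edge yaw",np.degrees(np.arctan(p[0])),np.polyval(p,497))
# top camera
t=pickle.load(open('slot_top.pkl','rb'))
g=lambda p:(np.array(p,float)+.5)/6-.5+[240,170]
A=onz(t,g([[226,213],[232,338]]),75);B=onz(t,g([[309,213],[316,333]]),75);print("top",A.mean(0),B.mean(0),(A.mean(0)+B.mean(0))/2)
for Q in(A,B):d=Q[0]-Q[1];print(np.degrees(np.arctan2(d[1],d[0])))
E
```

```text
slot centre [494.83122738 -13.84811307  75.        ] [495.46987405 -13.81990574  75.        ]
[493.65823389   3.41282881  75.        ] 49.97458070000975 2.6882821734049083
[494.96783066 -30.52149449  75.        ] 49.97129707937377 2.8704397365837346
[494.31303227 -13.55433284  75.        ] [430.56046407 -11.54449196 239.42599219]
edge yaw 2.4596666290191864 36.791893364324864
edge yaw 2.4471929748366894 -63.78700584897455
top [493.04649707   2.619855    75.        ] [494.81074059 -31.32465912  75.        ] [493.92861883 -14.35240206  75.        ]
4.047242604586323
4.390024187871176
```

```bash
python3 -m creep '[[0.001,-0.015,0,0,0,0.01,1],[0.002,-0.045,0,0,0,0.04,1],[0.003,-0.085,0,0,0,0.07,1],[0.005,-0.125,0,0,0,0.1,1],[0.006,-0.165,0,0,0,0.13,1],[0.008,-0.2,0,0,0,0.16,1],[0.009,-0.225,0,0,0,0.19,1],[0.009,-0.237,0,0,0,0.21,1],[0.009,-0.239,0,0,0,0.21,1],[0.009,-0.239,0,0,0,0.21,1]]'; python3 -m creep '[[0,0,0,0,0,0,1],[0,0,0,0,0,0,1]]'; python3 - <<'E'
from h import *
from bench import camera
import pickle
c=camera('wrist');cv2.imwrite('pics/s_w.png',c['pixels'])
u,v=proj(c,[[459,-250,100]])[0].astype(int)
x0,y0=u-70,max(v-70,0)
cv2.imwrite('pics/s_c.png',cv2.resize(c['pixels'][y0:y0+120,x0:x0+140],None,fx=5,fy=5,interpolation=cv2.INTER_CUBIC)); print(x0,y0)
pickle.dump((c,state(),x0,y0),open('bladew.pkl','wb'))
go([459,-250.5,240],14.4)
E
```

```text
time_s: 12.95
tcp_pos: [439.6, -251.0, 239.4]
tcp_rot: [-1.315, 1.026, -1.025]
ft_force: [0.3, 0.6, -0.5]
grip_width: 1.004
time_s: 13.15
tcp_pos: [439.6, -250.5, 239.6]
tcp_rot: [-1.316, 1.025, -1.024]
ft_force: [-0.4, 0.6, -0.2]
grip_width: 1.001
219 106
t 13.2 shift m [0.0194 0.0002 0.0004] turn [[0.0, 0.0005, -3.1379], [-0.0003, 0.0, 0.0037]] F [-0.7 -0.1 -0.3] q7 -0.98 grip 1.0
```

View pics/s_w.png

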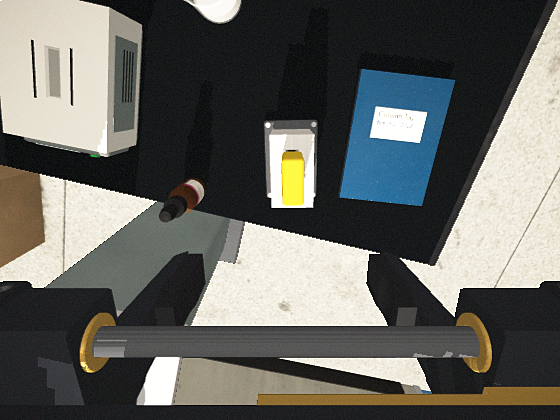

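View pics/s_c.png

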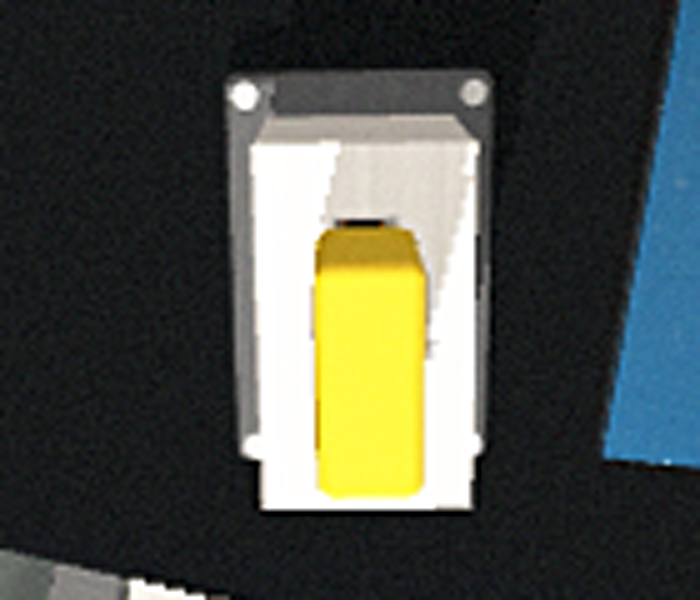

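```bash
python3 - <<'E'
from h import *
import pickle
c,o,x0,y0=pickle.load(open('bladew.pkl','rb'))
f=lambda p:(np.array(p,float)+.5)/5-.5+[x0,y0]
A=onz(c,f([[371,266],[371,499]]),120);B=onz(c,f([[316,382],[426,382]]),120)
print(A,A.mean(0),np.linalg.norm(A[0]-A[1]),B.mean(0),np.linalg.norm(B[0]-B[1]))
m=mask(c['pixels'],20,34,100,200)
L=[];Q=[]
for r in range(int(f([0,290])[1]),int(f([0,480])[1])):
    x=np.where(m[r])[0]; x=x[(x>x0)&(x<x0+140)]; L.append([x[0]-.5,r]);Q.append([x[-1]+.5,r])
for P in (L,Q):
    W=onz(c,P,120);print("yaw",np.degrees(np.arctan(np.polyfit(W[:,0],W[:,1],1)[0])))
H=onz(c,f([[253,143],[475,143],[262,508],[473,508]]),76);print("holder",H.mean(0),np.degrees(np.arctan2(*(H[0]-H[2])[[1,0]])),np.degrees(np.arctan2(*(H[1]-H[3])[[1,0]])))
E
```

```text
[[ 479.40357318 -247.21189194  120.        ]
 [ 438.11113419 -258.00950503  120.        ]] [ 458.75735368 -252.61069849  120.        ] 42.68083839480809 [ 459.36739547 -252.4509229   120.        ] 19.58327375630858
yaw 15.03524313330545
yaw 15.30057913838155
holder [ 458.65524914 -252.54898222   76.        ] 14.673789260224304 15.58944172243344
```

```bash
python3 -m creep '[[0.008,-0.001,-0.01,0,0,0.016,1],[0.016,-0.002,-0.04,0,0,0.016,1],[0.0193,-0.002,-0.08,0,0,0.016,1],[0.0193,-0.002,-0.115,0,0,0.016,1],[0.0193,-0.002,-0.14,0,0,0.016,1],[0.0193,-0.002,-0.154,0,0,0.016,1],[0.0193,-0.002,-0.158,0,0,0.016,1],[0.0193,-0.002,-0.158,0,0,0.016,1],[0.0193,-0.002,-0.158,0,0,0.016,1]]'; python3 - <<'E'
from h import *
from bench import camera
c=camera('wrist');cv2.imwrite('pics/t_w.png',c['pixels'])
go([458.9,-252.5,81],15.1)
E
```

```text
time_s: 14.1
tcp_pos: [459.3, -254.0, 82.0]
tcp_rot: [-1.321, 1.013, -1.015]
ft_force: [-0.3, 0.3, 0.2]
grip_width: 1.001
t 14.2 shift m [-0.0004  0.0016 -0.0013] turn [[0.0025, -0.0012, -3.14], [0.0007, 0.0016, 0.0016]] F [ 0.3 -0.4 -0.3] q7 -1.02 grip 0.996
```

View pics/t_w.png

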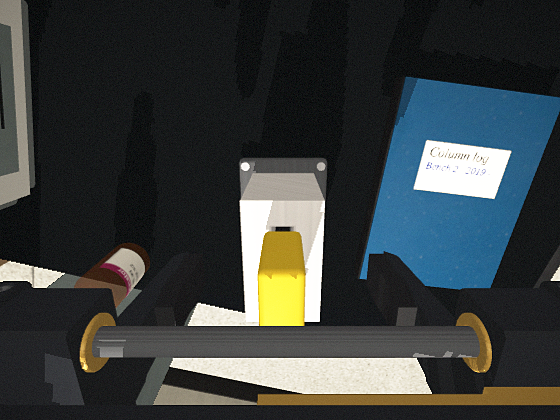

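```bash
python3 -m creep '[[0,0.0015,-0.001,0,0,0.001,0.6],[0,0.0015,-0.001,0,0,0.001,0.5],[0,0.0015,-0.001,0,0,0.001,0.2],[0,0.0015,-0.001,0,0,0.001,0],[0,0.0015,-0.001,0,0,0.001,0],[0,0.0015,-0.001,0,0,0.001,0],[0,0.0015,-0.001,0,0,0.001,0],[0,0.0015,-0.001,0,0,0.001,0],[0,0.0015,-0.001,0,0,0.001,0],[0,0.0015,-0.001,0,0,0.001,0]]' 30;python3 -m creep '[[0,0,0,0,0,0,0],[0,0,0,0,0,0,0],[0,0,0,0,0,0,0]]'
```

```text
time_s: 15.15
tcp_pos: [458.6, -252.4, 80.5]
tcp_rot: [-1.322, 1.013, -1.013]
ft_force: [1.1, -1.2, 1.2]
grip_width: 0.22
time_s: 15.45
tcp_pos: [458.6, -252.4, 80.5]
tcp_rot: [-1.322, 1.013, -1.014]
ft_force: [0.2, -0.4, -0.3]
grip_width: 0.225
```

```bash
python3 -m creep '[[0,0,0.003,0,0,0,0],[0,0,0.01,0,0,0,0],[0,0,0.022,0,0,0,0],[0,0,0.04,0,0,0,0],[0,0,0.06,0,0,0,0],[0,0,0.08,0,0,0,0],[0,0,0.105,0,0,0,0],[0,0,0.125,0,0,0,0],[0,0,0.138,0,0,0,0],[0,0,0.14,0,0,0,0]]';python3 - <<'E'
from h import *
from bench import camera
for n in ('wrist','scene'):
  c=camera(n);cv2.imwrite('pics/u_%s.png'%n,c['pixels'])
go([494.6,-13.7,210],2.5)
E
```

```text
time_s: 16.45
tcp_pos: [459.5, -252.8, 223.0]
tcp_rot: [-1.321, 1.01, -1.017]
ft_force: [-0.0, -0.1, -1.0]
grip_width: 0.222
t 16.6 shift m [ 0.036   0.2387 -0.0112] turn [[-0.0013, 0.001, 2.9224], [0.0007, 0.0009, -0.2192]] F [ 0.4 -1.  -1.7] q7 -0.99 grip 0.226
```

View pics/u_wrist.png

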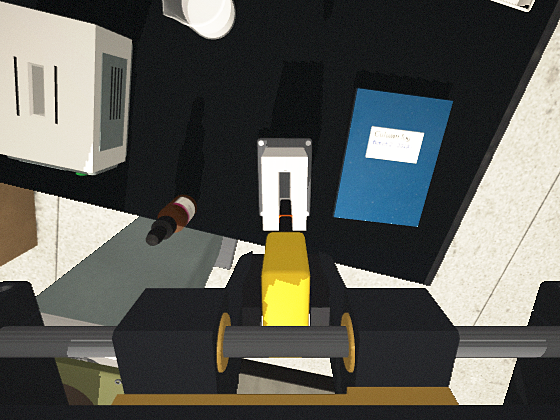

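View pics/u_scene.png

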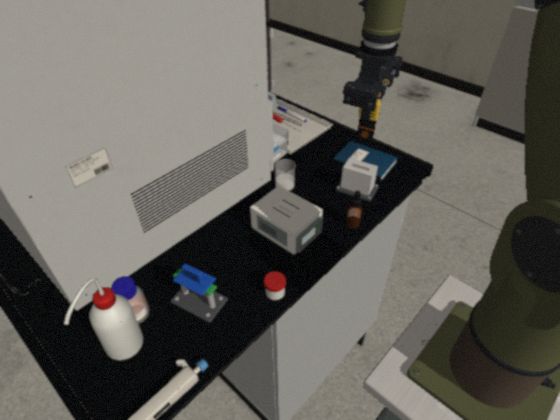

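```bash
python3 -m creep '[[0.002,0.01,0,0,0,-0.01,0],[0.006,0.035,0,0,0,-0.03,0],[0.011,0.07,0,0,0,-0.06,0],[0.017,0.11,0,0,0,-0.1,0],[0.022,0.15,0,0,0,-0.14,0],[0.028,0.185,0,0,0,-0.17,0],[0.032,0.213,0,0,0,-0.2,0],[0.0345,0.23,0,0,0,-0.215,0],[0.0355,0.238,0,0,0,-0.219,0],[0.0355,0.2395,0,0,0,-0.219,0]]'; python3 -m creep '[[0,0,-0.01,0,0,0,0],[0,0,-0.03,0,0,0,0],[0,0,-0.045,0,0,0,0],[0,0,-0.05,0,0,0,0],[0,0,-0.05,0,0,0,0],[0,0,-0.05,0,0,0,0]]';python3 - <<'E'
from h import *
from bench import camera
import pickle
for n in ('wrist','scene','top'):
  c=camera(n);cv2.imwrite('pics/v_%s.png'%n,c['pixels']); pickle.dump((c,state()),open('v_%s.pkl'%n,'wb'))
  if n=='wrist': cv2.imwrite('pics/v_wc.png',cv2.resize(c['pixels'][130:290,220:350],None,fx=5,fy=5,interpolation=cv2.INTER_CUBIC)[:600])
  if n=='scene': cv2.imwrite('pics/v_sc.png',cv2.resize(c['pixels'][130:260,230:350],None,fx=5,fy=5,interpolation=cv2.INTER_CUBIC)[:600])
go([494.6,-13.7,106.5],2.5)
E
```

```text
time_s: 17.55
tcp_pos: [493.7, -11.6, 220.0]
tcp_rot: [-1.231, 1.176, -1.174]
ft_force: [0.5, 0.1, -1.3]
grip_width: 0.225
time_s: 18.15
tcp_pos: [494.3, -13.6, 170.7]
tcp_rot: [-1.229, 1.177, -1.178]
ft_force: [0.1, -0.2, -1.9]
grip_width: 0.227
t 18.3 shift m [ 0.     -0.0006 -0.0646] turn [[0.0022, -0.0001, -3.1414], [0.0001, 0.0014, 0.0002]] F [ 0.4  0.  -0.5] q7 -1.59 grip 0.22
```

View pics/v_wrist.png

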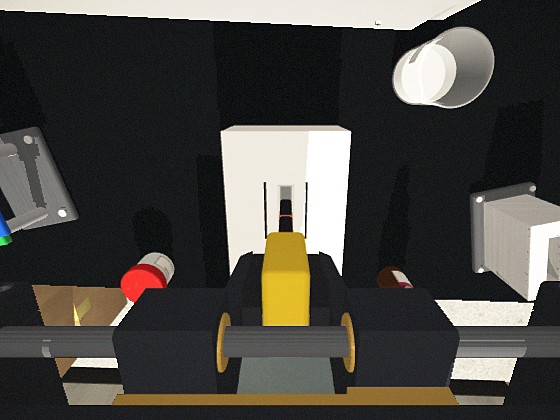

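View pics/v_wc.png

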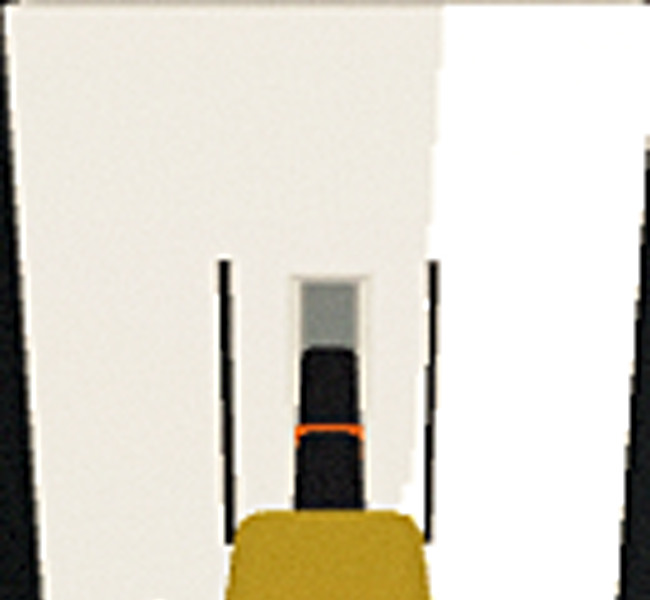

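View pics/v_sc.png

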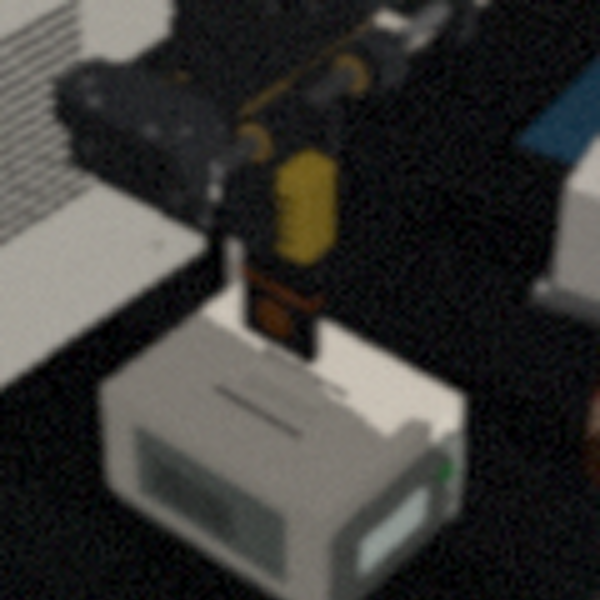

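```bash
python3 - <<'E'
from h import *
import pickle
c,o=pickle.load(open('v_wrist.pkl','rb'));print(o['tcp_pos'])
f=lambda p:(np.array(p,float)+.5)/5-.5+[220,130]
zf=o['tcp_pos'][2]-66.5; t=np.radians(2.5); u=np.array([np.cos(t),np.sin(t)])
b=onz(c,f([[303,347],[358,347]]),zf)[:,:2]; s=onz(c,f([[292,275],[370,275]]),75)[:,:2]
l=onz(c,f([[295.5,429],[363.5,429]]),zf+36)[:,:2]
print("blade",b.mean(0)-20*u,np.linalg.norm(b[0]-b[1]),"slot",s.mean(0)-23*u,np.linalg.norm(s[0]-s[1]),"line",l.mean(0)-20*u,np.linalg.norm(l[0]-l[1]))
d=np.array([[225,260],[230,543]]);e=np.array([[433.5,260],[427.5,543]])
A=onz(c,f(d),75);B=onz(c,f(e),75);print("marks mid",(A.mean(0)+B.mean(0))/2, [np.degrees(np.arctan2(*(q[0]-q[1])[[1,0]])) for q in (A,B)],np.linalg.norm(A[0]-A[1]))
E
```

```text
[494.51991828 -13.34029623 170.98298265]
blade [493.80805176 -13.79330845] 7.978498515450316 slot [493.86509842 -13.90655124] 12.679976624719961 line [494.49843067 -13.60087403] 8.347855501121439
marks mid [494.25916993 -13.54238627  75.        ] [np.float64(2.1781822763089838), np.float64(2.528394186406959)] 50.19294593827559
```

```bash
python3 -m creep '[[0,0,-0.005,0,0,0,0],[0,0,-0.012,0,0,0,0],[0,0,-0.019,0,0,0,0],[0,0,-0.023,0,0,0,0],[0,0,-0.025,0,0,0,0],[0,0,-0.025,0,0,0,0]]'; python3 -m creep '[[0,0,-0.001,0,0,0,0],[0,0,-0.002,0,0,0,0],[0,0,-0.003,0,0,0,0],[0,0,-0.004,0,0,0,0],[0,0,-0.004,0,0,0,0]]'
```

```text
time_s: 18.9
tcp_pos: [493.9, -12.9, 145.1]
tcp_rot: [-1.23, 1.177, -1.177]
ft_force: [0.0, 0.1, -1.4]
grip_width: 0.223
time_s: 19.4
tcp_pos: [494.1, -12.9, 141.5]
tcp_rot: [-1.23, 1.177, -1.177]
ft_force: [-0.2, -0.6, -1.5]
grip_width: 0.227
```

```bash
python3 -m creep '[[0,0,-0.001,0,0,0,0],[0,0,-0.002,0,0,0,0],[0,0,-0.003,0,0,0,0],[0,0,-0.003,0,0,0,0]]';python3 - <<'E'
from h import *
from bench import camera
go([494.5,-13.5,106.5],2.5)
c=camera('wrist');cv2.imwrite('pics/i_wc.png',cv2.resize(c['pixels'][150:270,220:350],None,fx=5,fy=5,interpolation=cv2.INTER_CUBIC)[:600])
E
```

```text
time_s: 19.8
tcp_pos: [494.0, -12.9, 138.4]
tcp_rot: [-1.23, 1.177, -1.177]
ft_force: [-0.3, -0.6, -1.2]
grip_width: 0.223
t 19.8 shift m [ 0.0005 -0.0006 -0.0319] turn [[0.0004, 0.0001, 3.1414], [0.0001, -0.0002, -0.0002]] F [-0.3 -0.6 -1.2] q7 -1.59 grip 0.223
```

View pics/i_wc.png

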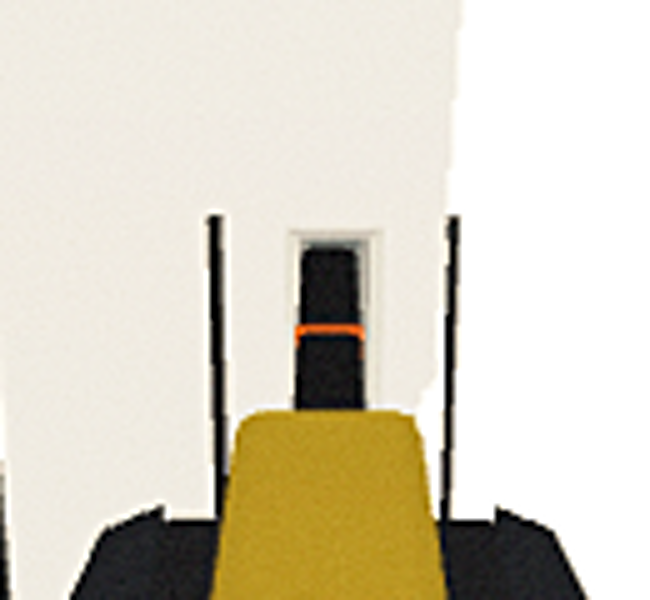

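```bash
python3 -m creep '[[0.0003,-0.0007,0,0,0,0,0],[0.0003,-0.0007,-0.001,0,0,0,0],[0.0003,-0.0007,-0.002,0,0,0,0],[0.0003,-0.0007,-0.003,0,0,0,0],[0.0003,-0.0007,-0.003,0,0,0,0]]';python3 - <<'E'
from h import *
from bench import camera
go([494.5,-13.5,106.5],2.5)
c=camera('wrist');cv2.imwrite('pics/j_wc.png',cv2.resize(c['pixels'][150:270,220:350],None,fx=5,fy=5,interpolation=cv2.INTER_CUBIC)[:600])
E
```

```text
time_s: 20.35
tcp_pos: [494.3, -13.6, 135.4]
tcp_rot: [-1.23, 1.177, -1.177]
ft_force: [0.9, 0.7, -0.6]
grip_width: 0.225
t 20.4 shift m [ 0.0002  0.0001 -0.0289] turn [[0.0006, 0.0001, 3.1414], [0.0001, -0.0004, -0.0002]] F [ 0.9  0.7 -0.6] q7 -1.59 grip 0.225
```

View pics/j_wc.png

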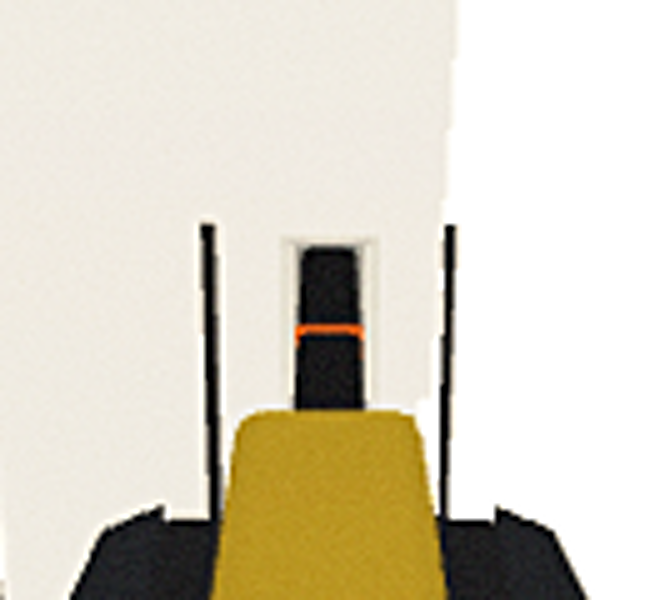

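```bash
python3 -m creep '[[0,0,-0.001,0,0,0,0],[0,0,-0.002,0,0,0,0],[0,0,-0.003,0,0,0,0],[0,0,-0.004,0,0,0,0],[0,0,-0.005,0,0,0,0],[0,0,-0.006,0,0,0,0],[0,0,-0.007,0,0,0,0],[0,0,-0.008,0,0,0,0]]'
```

```text
time_s: 21.2
tcp_pos: [494.4, -13.6, 127.5]
tcp_rot: [-1.23, 1.177, -1.177]
ft_force: [-0.6, -0.5, -2.2]
grip_width: 0.227
```

```bash
python3 -c "
from h import *
go([494.4,-13.5,106.5],2.5)"; python3 -m creep '[[0,0,-0.001,0,0,0,0],[0,0,-0.002,0,0,0,0],[0,0,-0.003,0,0,0,0],[0,0,-0.004,0,0,0,0],[0,0,-0.005,0,0,0,0],[0,0,-0.006,0,0,0,0],[0,0,-0.007,0,0,0,0],[0,0,-0.008,0,0,0,0],[0,0,-0.009,0,0,0,0],[0,0,-0.009,0,0,0,0]]'
```

```text
t 21.2 shift m [-0.      0.0001 -0.021 ] turn [[-0.0, 0.0001, 3.1414], [0.0001, 0.0, -0.0002]] F [-0.6 -0.5 -2.2] q7 -1.59 grip 0.227
time_s: 22.2
tcp_pos: [494.4, -13.6, 118.4]
tcp_rot: [-1.23, 1.177, -1.177]
ft_force: [-0.1, 0.7, -1.0]
grip_width: 0.225
```

No contact force; going on to 2 mm short and checking the line.

```bash
python3 -m creep '[[0,0,-0.001,0,0,0,0],[0,0,-0.002,0,0,0,0],[0,0,-0.003,0,0,0,0],[0,0,-0.004,0,0,0,0],[0,0,-0.005,0,0,0,0],[0,0,-0.006,0,0,0,0],[0,0,-0.007,0,0,0,0],[0,0,-0.008,0,0,0,0],[0,0,-0.009,0,0,0,0],[0,0,-0.009,0,0,0,0]]'; python3 - <<'E'
from h import *
from bench import camera
import pickle
for n in ('wrist','scene'):
  c=camera(n); pickle.dump((c,state()),open('k_%s.pkl'%n,'wb'))
  if n=='wrist': cv2.imwrite('pics/k_wc.png',cv2.resize(c['pixels'][180:280,240:340],None,fx=6,fy=6,interpolation=cv2.INTER_CUBIC)[:600])
  if n=='scene': cv2.imwrite('pics/k_sc.png',cv2.resize(c['pixels'][150:250,240:340],None,fx=6,fy=6,interpolation=cv2.INTER_CUBIC)[:600])
go([494.4,-13.5,106.5],2.5)
E
```

```text
time_s: 23.2
tcp_pos: [494.4, -13.6, 109.4]
tcp_rot: [-1.23, 1.177, -1.177]
ft_force: [0.3, -0.2, -1.4]
grip_width: 0.223
t 23.3 shift m [-0.      0.0001 -0.003 ] turn [[0.0, 0.0001, 3.1414], [0.0001, -0.0, -0.0002]] F [-1.3  0.  -1.6] q7 -1.59 grip 0.228
```

View pics/k_wc.png

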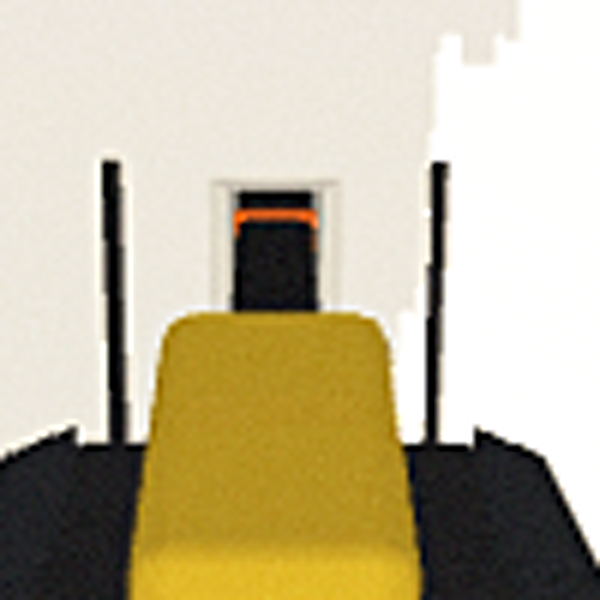

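View pics/k_sc.png

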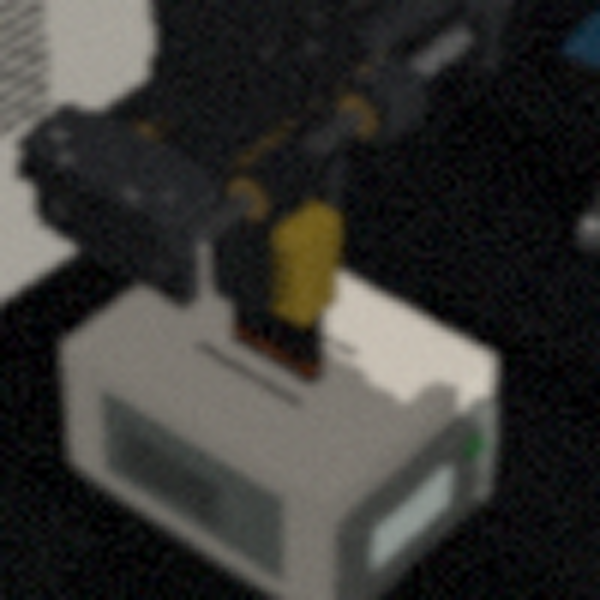

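```bash
cat > line.py <<'E'
from h import *
import pickle,sys
c,o=pickle.load(open(sys.argv[1],'rb')); print(o['tcp_pos'])
im=c['pixels'].astype(int)
t=np.radians(2.5);u=np.array([np.cos(t),np.sin(t),0]);C=np.array([o['tcp_pos'][0],o['tcp_pos'][1],0])
w=np.clip(im[200:235,281:290,2]-im[200:235,281:290,0],0,None).mean(1); w[w<w.max()*.2]=0
v=(w*np.arange(200,235)).sum()/w.sum(); print("orange row",v)
zs=np.linspace(70,84,141); rows=proj(c,C+20*u+zs[:,None]*[0,0,1])[:,1]
print("line z (wrist)",np.interp(v,rows[::-1] if rows[0]>rows[-1] else rows, zs[::-1] if rows[0]>rows[-1] else zs),"px/mm",np.diff(rows).mean()*10)
print("far chamfer outer row pred",proj(c,C+23*u+[0,0,75]))
g=c['pixels'][195:225,281:290].mean((1,2)); print(np.round(g))
# marks' far ends: +25 along x
print("mark far end pred",proj(c,C+25*u+[0,0,75]))
col=c['pixels'][190:225,257:261].mean((1,2)); print(np.round(col))
E
python3 line.py k_wrist.pkl
```

```text
[494.3643997  -13.59261985 109.45826704]
orange row 225.67609447871217
line z (wrist) 84.0 px/mm 0.5585293126820281
far chamfer outer row pred [[285.48304964 208.80696621]]
[230. 231. 231. 230. 230. 230. 232. 231. 230. 231. 231. 230. 231. 232.
 228. 201. 157.   1.  13.  30. 116.  77.  14.  20.  23.  22.  22.  23.
  23.  23.]
mark far end pred [[285.48412937 205.76768673]]
[231. 230. 231. 231. 230. 231. 231. 231. 230. 230. 231. 231. 231. 231.
 232. 237. 200.  63.  68.  70.  72.  51.  53.  61.  63.  66.  64.  63.
  63.  64.  80.  61.  64.  63.  64.]
```

```bash
sed -i 's/235/222/g' line.py; python3 line.py k_wrist.pkl | head -3
```

```text
[494.3643997  -13.59261985 109.45826704]
orange row 215.35569985569987
line z (wrist) 78.6418640090568 px/mm 0.5585293126820281
```

```bash
python3 -m creep '[[0,0,-0.001,0,0,0,0],[0,0,-0.002,0,0,0,0],[0,0,-0.0028,0,0,0,0],[0,0,-0.0028,0,0,0,0],[0,0,-0.0028,0,0,0,0],[0,0,-0.0028,0,0,0,0],[0,0,-0.0028,0,0,0,0]]'; python3 - <<'E'
from h import *
from bench import camera
import pickle
for n in ('wrist','scene'):
  c=camera(n); pickle.dump((c,state()),open('l_%s.pkl'%n,'wb'))
  if n=='wrist': cv2.imwrite('pics/l_wc.png',cv2.resize(c['pixels'][195:235,265:305],None,fx=14,fy=14,interpolation=cv2.INTER_CUBIC)[:600])
  if n=='scene': cv2.imwrite('pics/l_sc.png',cv2.resize(c['pixels'][180:230,260:310],None,fx=12,fy=12,interpolation=cv2.INTER_CUBIC)[:600])
go([494.4,-13.5,106.5],2.5)
E
python3 line.py l_wrist.pkl
```

```text
time_s: 24.0
tcp_pos: [494.5, -13.6, 106.8]
tcp_rot: [-1.23, 1.177, -1.177]
ft_force: [-0.3, -0.7, -1.6]
grip_width: 0.225
t 24.1 shift m [-0.      0.0001 -0.0003] turn [[-0.0001, 0.0001, 3.1415], [0.0001, 0.0001, -0.0001]] F [-0.5  0.4 -1.8] q7 -1.59 grip 0.224
[494.42709543 -13.5986177  106.75072887]
orange row 215.35601719197706
line z (wrist) 75.87477748708136 px/mm 0.5732800569781408
far chamfer outer row pred [[285.48381253 210.29070996]]
[231. 230. 231. 231. 230. 230. 230. 231. 230. 231. 231. 231. 231. 231.
 231. 233. 211. 209.  37.  20. 114.  75.  12.  21.  23.  21.  25.  22.
  24.  24.]
mark far end pred [[285.48485965 207.2163737 ]]
[231. 231. 232. 230. 230. 232. 231. 230. 231. 231. 230. 230. 231. 231.
 231. 232. 235. 242. 102.  84.  88.  85.  86.  88.  86.  86.  88.  67.
  71.  71.  72.  71.  69.  71.  72.]
```

View pics/l_wc.png

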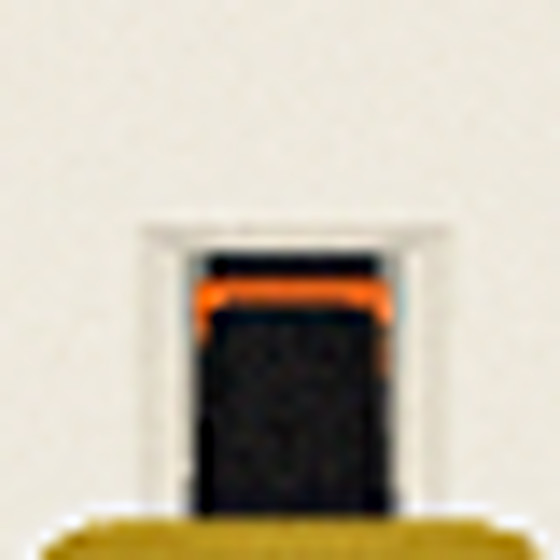

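View pics/l_sc.png

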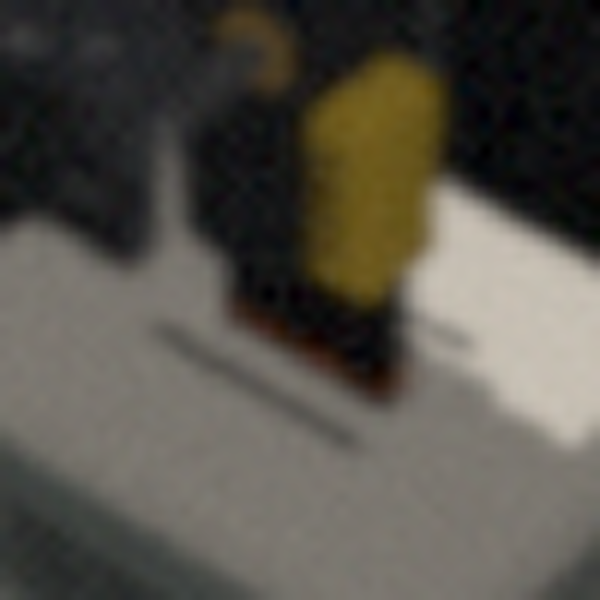

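```bash
python3 -m creep '[[0,0,-0.0004,0,0,0,0],[0,0,-0.0004,0,0,0,0],[0,0,-0.0004,0,0,0,0],[0,0,-0.0004,0,0,0,0],[0,0,-0.0004,0,0,0,0],[0,0,-0.0004,0,0,0,0]]'; python3 - <<'E'
from h import *
from bench import camera
import pickle
for n in ('wrist','scene','top'):
  c=camera(n); pickle.dump((c,state()),open('m_%s.pkl'%n,'wb')); cv2.imwrite('pics/m_%s.png'%n,c['pixels'])
# scene-based line height: orange on +y face, centre column
c,o=pickle.load(open('m_scene.pkl','rb')); im=c['pixels'].astype(int)
t=np.radians(2.5);u=np.array([np.cos(t),np.sin(t),0]);n=np.array([-np.sin(t),np.cos(t),0]);C=np.array([494.3,-13.6,0])
for a in (-14,0,14):
    p=proj(c,C+4*n+a*u+[0,0,75])[0]; q=int(round(p[0])); col=im[int(p[1])-8:int(p[1])+9,q]; w=np.clip(col[:,2]-col[:,0]-8,0,None); w=w*(np.abs(np.arange(17)-8)<5); v=(w*(np.arange(17)+int(p[1])-8)).sum()/max(w.sum(),1)
    p2=proj(c,C+4*n+a*u+[0,0,85])[0]; print(a,p,"orange row",v,"z",75+10*(v-p[1])/(p2[1]-p[1]))
m=mask(c['pixels'],105,128);
go([494.4,-13.5,106.5],2.5)
E
python3 line.py m_wrist.pkl|head -3
```

```text
time_s: 24.7
tcp_pos: [494.4, -13.6, 106.3]
tcp_rot: [-1.23, 1.177, -1.177]
ft_force: [-0.2, 0.1, -2.0]
grip_width: 0.225
-14 [289.77655998 211.90001862] orange row 211.9322033898305 z 74.90020981716505
0 [285.01382038 209.14238575] orange row 209.46428571428572 z 74.00091274261865
14 [280.320073   206.42469947] orange row 206.1346153846154 z 75.90133259017286
t 24.9 shift m [-0.0001  0.0001  0.0002] turn [[-0.0001, 0.0001, 3.1414], [0.0001, 0.0001, -0.0002]] F [ 0.5  1.  -0.9] q7 -1.59 grip 0.227
[494.42209986 -13.58441861 106.3509846 ]
orange row 215.35895602431177
line z (wrist) 75.50338590776023 px/mm 0.575714153422181
```

View pics/m_scene.png

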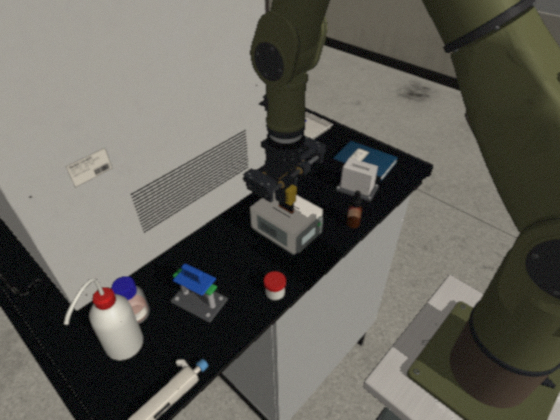

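View pics/m_wrist.png

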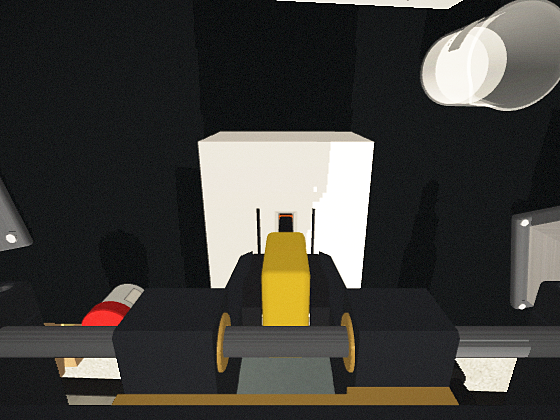

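The arm kinematics put the line at z 74.9, the scene view at 74.9 on average and the wrist view at 75.5, so it is level with the 75 mm mouth. The cover is still on the rail and nothing has moved, so I'm handing in.

```bash
python3 - <<'E'
from bench import r
print(r.job_done())
E
```

```text
the job is handed in; nothing more can be done
None
```

The job is handed in: the blue cover is on the green rail by itself, and the gripper is still holding the check blade upright in the slot.

- **Cover:** I set it down at about 9 N contact, released it and backed away. Pictures from the scene and wrist cameras afterwards showed it lying flat and centred on the rail.
- **Blade in the slot:** It went in with no contact force beyond sensor noise, about 2 N, and did not slip in the grip.
- **Orange line:** The slot mouth is at 75 mm. Arm position puts the line at 74.9 mm, the scene camera at 74.9 mm on average (single readings 74.0 to 75.9), and the wrist camera at 75.5 mm. They disagree by about 0.6 mm, which is within the camera calibration.
- **Jar, beaker and dropper:** I judged these by eye from the last pictures rather than re-measuring them, and all three looked to be in their original places.

The run took about 25 s of the 72 s allowed.

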